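# Mount the sole form on the bench jack

### The arm

A 6-joint arm with a two-finger parallel gripper is mounted at the origin on the work surface. World frame = base frame: x ahead of the robot, y to its left, z up, the work surface at z = 0. Lengths are in mm, angles in rad, forces in N, time in s.
With the tool pointing down it reaches from about 150 to 775 mm from the base axis. Payload 6.1 kg.
Tool frame: the origin (TCP) lies at the very end of the fingers, on their centre line; the grasp point (between the pads) lies 19 mm behind it; z points along the fingers, y is the line along which they close (so a half turn about z gives the same grasp; the last joint's range is limited). The gripper opens to 85 mm and grips with 20 to 120 N. Pads are 22 mm wide; open, the fingers measure 114 mm over their backs; the gripper's body (76 mm by 85 mm) begins 54 mm behind the grasp point. The pads swing forward as they close: fully open they stand 13 mm farther back than shut.
Start: joints at [-1.255, 0.126, -0.04, 1.405, 0, 1.571], TCP at [163.046, -499.023, 231.295] pointing down, gripper open.
Joint ranges: [-2.72, 2.72], [-0.95, 1.95], [-1.27, 1.35], [-1.78, 2.02], [-1.46, 1.47], [-3.14, 3.14]. Speed limits (rad/s): [2.39, 2.39, 3.01, 3.14, 3.14, 3.14].

### API

Orientations are given as a rotation vector (axis times angle).
In Python, from plant import arm gives the robot as it stands. The module is installed in compiled form; this text tells all that it offers.
- The arm moves only by the tool move_arm, never from a script. Its argument "plan" is a list of rows, each a list of 3 entries, a list of its own where there are three numbers: the opening, from 0 (shut) to 1 (fully open), then the shift along the tool's x, y, z in m, then the turn about the tool's z in rad. In form: [[gripper, [dx, dy, dz], yaw], ...]. A call has 1 to 20 rows; each row is the pose to reach, as a shift and turn from the pose commanded when the call began, along the tool's axes at that moment; what a row does not reach only later rows make up. A row lasts 1/8 s, in which the tool goes at most 62.5 mm and 10.7 degrees, less where a joint would pass 70% of its speed; a pose out of reach is approached as far as the arm can. A call with a gripper value outside its range is refused whole. The fingers move at their own pace and stop on an object; "grip_force" is the grip in N (left out, the last holds). Time passes only in rows, so rows that repeat a pose let the fingers close. It gives the time, the measured TCP pose, the force, the opening and the grip force at its end, in the units of the state.
- arm.get_state(): the state, without advancing time (a new reading comes with each control period).
- arm.grab_frame(name): name is "scene" or "top" or "wrist"; returns the picture (384x512x3 uint8, blue, green, red); there is no depth.
- arm.get_calibration(name): a dict with "fx", "fy", "cx", "cy" (pixels), "rvec" (rotation vector, rad) and "tvec" (3), from world to camera coordinates, as OpenCV has them. Camera axes: x right, y down, z forward; pixel columns grow to the right and rows downward; lengths in mm; the calibration is good to about 2 mm. A picture is of the moment at which its call begins: read the wrist's pose just before it. get_calibration takes no time and is no camera call; for the wrist camera it gives the pose at the moment of the call.
- arm.close_job(): hands the job in; it is judged then, once.
The state is a dict: "t": time; "joint_pos": joint angles; "qvel": joint speeds; "joint_torque": joint torques, N m; "eef_pos": TCP position; "orientation": TCP orientation; "ft_force": force on the tool from outside, world axes, zero at the start; "ft_torque": the same for the moment, N m; "grip_width": finger opening in mm; "gripper_force": force on a finger pad.
Only numpy, scipy, OpenCV 4.12 (cv2) and the standard library are available. Lean on these libraries where they do the work, as an engineer would, in place of code of your own. Each camera call takes 0.05 s, during which the arm holds its last target. There are 200 camera calls.

### The job

Mount the larger of the two cast sole forms on the bench jack: slide its dovetail key toe first into the mouth of the tapered way, flat on the floor of the way, and push it in by feel until it wedges tight and stays so when let go, as firmly as with the heel of your hand but not so hard that it jams. Then swing the keeper, the small cranked latch at the mouth, right round behind the key to its stop. Leave the smaller form and the other things on the bench where they are.

Things in the scene. Friction and masses are not known exactly. Their poses are not given: they have to be found in the camera images.
- foot_waist (a point): larger cast sole form, plain grey metal, 196 mm long, 0.39 to 0.68 kg, standing on its key. Point: middle of its waist, half-way up the 20 mm plate, 40 mm above the key's underside. x to the toe, z up. Waist sides are straight, parallel, 46 mm apart (along y) from 34 mm behind to 25 mm ahead: grip there. The toe ends 110 mm ahead; forefoot 64 mm wide
- foot_heel (a point): back end of that form's rounded heel (26 mm radius), 86 mm behind the waist point, half-way up the plate; a place to push on. Same axes
- foot_key (a point): middle of the underside of that form's dovetail key, below the waist. Key: 70 mm long, 14 mm high, 40 mm wide at its foot at the heel end, 28 mm at the toe end (5 degrees of taper a side), sides undercut 30 degrees from upright. A web 64 by 10 mm, 16 mm high, joins it to the plate
- small_foot_waist (a point): smaller sole form with the same key, 150 mm long, 36 mm wide at the waist; point and axes as for the larger. Not wanted: leave it
- way (a point): tapered dovetail way on the head of the bench jack (iron post, 140 mm flange). Point: on its floor at mid-length, 120 mm above the bench. x runs from the mouth to the narrow end: the form is slid in that way, toe first. It matches the key: 40 mm wide at the floor at the mouth, 5 degrees of taper a side, walls 12.5 mm high, 76 mm over the outsides, from 35 mm behind to 44 mm ahead
- way_lip (a point): middle of the bare lip, the floor of the way carried on outside the mouth from 35 to 70 mm behind way and 76 mm wide; 52 mm behind way, same axes. Set the toe end of the key down here to start. Lifted 2 mm off the floor the key binds 13 mm short
- way_home (a point): where the waist comes when the form is home: 40 mm above way, give or take 6 mm along x, as the gib is reset from time to time. No end stop: the key wedges between the walls. It slides at under 3 N till both walls touch, then resistance climbs steeply within 1 to 2 mm and it stays when let go. It centres itself if free sideways; held off-centre it binds early on one wall
- gib: the wall of the way on its +y side: a bolted cast strip, fixed, 79 mm long and 12.5 mm high, origin and axes as way but set in or out by up to 0.8 mm. A steady push of 12 to 20 N along the way, straight on the heel, seats the form; 7 N or less is not tight, over 30 N can jam it
- keeper_knob (a point): upright knob of the keeper, 15 mm across, 30 mm high. Point on its axis, 24 mm above the floor of the way, 10 mm below its top. It stands on one arm of a bell crank, 60 mm from the pivot; the other arm, 46 mm long, 11 mm wide and 8 mm high, shuts the mouth. Push or pull the knob round
- keeper_pivot (a point): the keeper's upright pivot on the lip, level with the floor of the way, 50 mm behind way along its x and 40 mm to its +y side; axes as way
- keeper (a joint): keeper's angle, rad, counter-clockwise from above. From the pivot the knob lies at 80 degrees from the way's x axis plus this angle. -0.3 to 0.05 at the start: open, arm clear of the mouth. 1.57: shut against its stop, arm across the mouth, its near face 44.5 mm behind way. It takes 1 to 2 N at the knob and stays where left; it cannot pass a key left 12 mm short of home
- last: bystander: a shoe last, 250 mm long, 106 mm high, standing on its sole; origin on its underside
- pattern: bystander: a flat sole pattern of fibre board, 256 by 86 by 6 mm; origin on its underside
- hammer: bystander: a wooden-handled hammer, 260 mm long, 26 mm high; origin at mid-length on its underside
- rasp: bystander: a wooden-handled rasp, 260 mm long; origin at mid-length on its underside
- tin: bystander: a round tin, 56 mm across and 48 mm high; origin on its underside
- heel_lift: bystander: a D-shaped heel block, 60 by 56 by 24 mm; origin on its underside
Mind the look-alikes: they are no part of the job. Leave any brown, purple or turquoise look-alike of the part that bears foot_waist alone.

How it is judged (in metres and radians):
On the way:
1. the sole form is pushed home in the way and wedged tight while the keeper is still open (x of foot_waist in the frame of way between -0.0075 and 0.01 m and z of foot_waist in the frame of way below 0.042 m and contact force between foot and gib above 6 N and value of joint keeper below 0.5 rad), for 0.2 s.
At the end, for the whole second after the job is handed in: The larger form sits flat in the way (within 2 mm of its floor and 0.03 rad), 7.5 mm short to 10 mm past the mid point, still wedged (over 6 N on the gib), at rest and released; the keeper is at 1.42 rad or more (x of foot_waist in the frame of way between -0.0075 and 0.01 m and z of foot_waist in the frame of way between 0.038 and 0.042 m and angle between the x axis of foot_waist and the x axis of way, either way round below 0.03 rad and contact force between foot and gib above 6 N and value of joint keeper above 1.42 rad and linear speed of foot below 0.01 m/s); the robot touches nothing.
It fails at once if the sole form jammed by too hard a push (contact force between foot and gib above 50 N).
It fails at once if the smaller sole form moved by more than 25 mm (distance of small_foot_waist from where it was at the start of the episode above 0.025 m).
It fails at once if another thing on the bench moved by more than 25 mm (distance of any of last, pattern, hammer, rasp, tin, heel_lift from where it was at the start of the episode above 0.025 m).
It also fails if it takes over 69 s, if anything falls off the work surface, if the arm or the gripper's body presses on something with over 40 N, if the wrist force passes 120 N, or if a joint passes its speed limit or range.

## Working session

There is one attempt and no reset: what is moved stays moved. The work goes in short steps, Python scripts to look and compute and a tool call to move; the robot and the scene stay as the last step left them, time stands still between calls to the robot, and variables do not carry over. Pictures are saved under pics/ and viewed, at most 10 in all, crops included, and the job is handed in when it is done.

Besides the shell and the picture viewer there is one more tool, called after "Emit:" by a JSON object that holds its "name" and its "arguments", one argument or row to a line. move_arm: Moves the arm, as the interface text tells. Its arguments: {"type":"object","properties":{"plan":{"type":"array"},"grip_force":{"type":"number"}},"required":["plan"]}

```bash
mkdir -p pics; cat > h.py <<'E'
import numpy as np, cv2
from plant import arm
def ray(cal,u,v):
    R=cv2.Rodrigues(np.array(cal["rvec"],float))[0]; t=np.array(cal["tvec"],float).ravel()
    d=R.T@np.array([(u-cal["cx"])/cal["fx"],(v-cal["cy"])/cal["fy"],1]); return -R.T@t,d
def onz(cal,u,v,z):
    o,d=ray(cal,u,v); return o+d*(z-o[2])/d[2]
def proj(cal,P):
    K=np.array([[cal["fx"],0,cal["cx"]],[0,cal["fy"],cal["cy"]],[0,0,1.]])
    return cv2.projectPoints(np.array(P,float).reshape(-1,3),np.array(cal["rvec"],float),np.array(cal["tvec"],float),K,None)[0].reshape(-1,2)
E
python3 - <<'E'
from h import *
a=arm.grab_frame("top");b=arm.grab_frame("scene")
cv2.imwrite("pics/top.png",a);cv2.imwrite("pics/scene.png",b)
for n in("top","scene"):
    c=arm.get_calibration(n);print(n,c, ray(c,256,192))
s=arm.get_state();print(s)
E
```

```text
top {'fx': 384.39611262381527, 'fy': 384.39611262381527, 'cx': 264.57944458563355, 'cy': 197.4199152404507, 'rvec': array([ 2.1574798 , -2.1202026 ,  0.16995743]), 'tvec': array([  61.09304793,  541.42006577, 1242.00114853])} (array([ 337.49271239,   68.88773382, 1311.78811181]), array([ 0.17134708,  0.02382996, -0.98527624]))
scene {'fx': 366.9637790032184, 'fy': 366.9637790032184, 'cx': 252.93974270205325, 'cy': 192.2355433397414, 'rvec': array([ 2.06966457,  1.06828038, -0.50598565]), 'tvec': array([-378.65102943, -134.80971274, 1619.2697673 ])} (array([1303.06337494, -442.3485054 ,  943.36550748]), array([-0.62192094,  0.4398894 , -0.64790557]))
{'t': 0.1, 'joint_pos': array([-1.25499684e+00,  1.26362944e-01, -4.05350972e-02,  1.40538491e+00,
       -2.14547546e-05,  1.57082857e+00]), 'qvel': array([-0.00079237, -0.00094251,  0.00306343, -0.00156236, -0.00023878,
       -0.00036643]), 'joint_torque': array([-1.03571587e-03, -4.36895084e+01,  3.53610528e+01,  1.34360773e-02,
       -2.32921241e-05, -5.09664972e-06]), 'eef_pos': array([ 162.93145235, -498.68731248,  230.57077853]), 'orientation': array([-3.10107175e+00, -4.93717636e-01,  4.00326623e-04]), 'ft_force': array([-0.46555972, -0.53464465, -0.02711944]), 'ft_torque': array([0.03456389, 0.04466381, 0.03657257]), 'gripper_force': 0.0, 'grip_width': 85.55245885424162}
```

```bash
python3 -c "
import cv2
for n in('top','scene'):
    cv2.imwrite(f'pics/{n}_b.png',cv2.resize(cv2.imread(f'pics/{n}.png'),(800,600),interpolation=cv2.INTER_CUBIC))"
```

```text
(no output)
```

View pics/top_b.png

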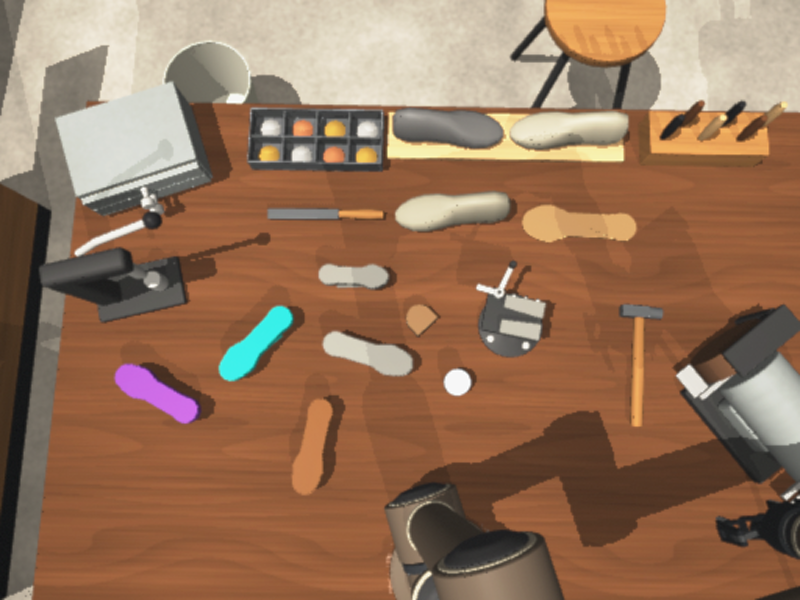

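View pics/scene_b.png

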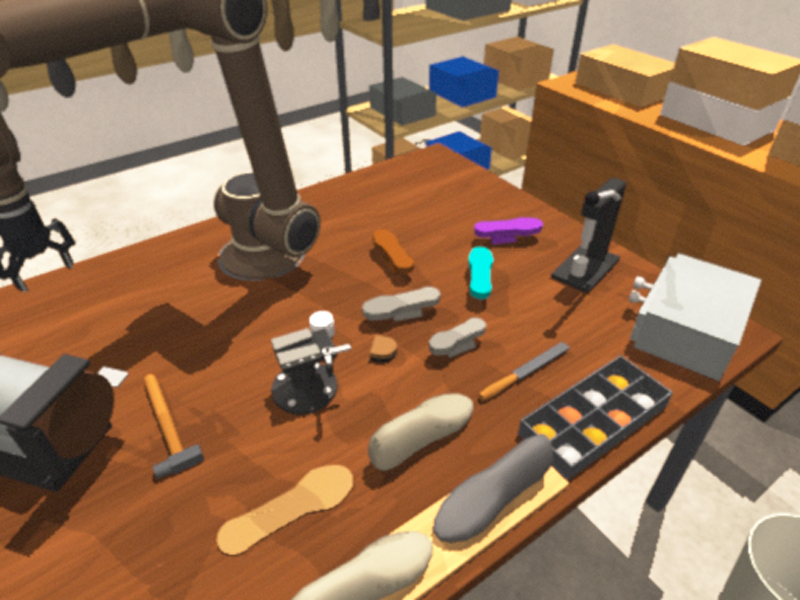

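The top view (800x600) shows the larger grey form at (368,353), toe to the right, and the smaller form at (353,276). The jack is at (515,315) with its mouth facing left, the keeper knob at (513,265), the pivot at (498,290) and the tin at (457,381).

```bash
python3 - <<'E'
from h import *
a=cv2.imread("pics/top.png");c=arm.get_calibration("top")
hsv=cv2.cvtColor(a,cv2.COLOR_BGR2HSV)
m=((hsv[...,1]<75)&(hsv[...,2]>95)).astype(np.uint8)*255
cs,_=cv2.findContours(m,cv2.RETR_EXTERNAL,cv2.CHAIN_APPROX_NONE)
for k in cs:
    A=cv2.contourArea(k)
    x,y,w,h=cv2.boundingRect(k)
    if A<20 or y<160 or x<150 or x>370 or y>270: continue
    P=np.array([onz(c,u,v,50 if x<280 else 132.5)[:2] for u,v in k[:,0]])
    r=cv2.minAreaRect(P.astype(np.float32)); mm=cv2.moments(k)
    print((x,y,w,h),A,np.round(r[0]),np.round(r[1]),np.round(cv2.boxPoints(r)).tolist())
s=.64
for n,u,v,z in[("knob",513,265,154),("pivot",498,290,130),("tin",457,381,48),("lip",493,315,120)]:
    print(n,onz(c,u*s,v*s,z).round())
print(arm.get_calibration("wrist"))
E
```

```text
(284, 236, 18, 18) 226.5 [382. -17.] [52. 52.] [[356.0, 8.0], [357.0, -43.0], [408.0, -43.0], [408.0, 9.0]]
(333, 218, 7, 7) 26.5 [ 456. -151.] [19. 18.] [[443.0, -152.0], [455.0, -164.0], [469.0, -151.0], [456.0, -138.0]]
(207, 212, 57, 29) 862.5 [441. 167.] [195.  65.] [[389.0, 78.0], [453.0, 65.0], [493.0, 255.0], [429.0, 269.0]]
(306, 204, 41, 24) 452.0 [ 473. -121.] [ 71. 124.] [[436.0, -59.0], [438.0, -183.0], [510.0, -182.0], [508.0, -58.0]]
(305, 171, 45, 33) 390.0 [ 563. -132.] [144.  76.] [[491.0, -171.0], [555.0, -213.0], [634.0, -93.0], [570.0, -51.0]]
(204, 169, 45, 16) 520.5 [608. 201.] [ 51. 148.] [[581.0, 275.0], [584.0, 127.0], [635.0, 128.0], [632.0, 276.0]]
knob [ 613. -125.  154.]
pivot [567. -98. 130.]
tin [388. -23.  48.]
lip [517. -89. 120.]
{'fx': 264.3105704874458, 'fy': 264.3105704874458, 'cx': 252.43338579418588, 'cy': 186.87356746288177, 'rvec': array([-2.31389433,  1.67912262,  0.28519769]), 'tvec': array([-523.7115978 ,  -42.14641148,  381.46775268])}
```

```bash
cat >> h.py <<'E'
def to(P,head=None):
    "shift (m, tool axes) and yaw to world TCP P, tool x heading in deg"
    s=arm.get_state();R=cv2.Rodrigues(s["orientation"])[0]
    d=R.T@(np.array(P,float)-s["eef_pos"])/1e3
    h0=np.degrees(np.arctan2(R[1,0],R[0,0]))
    yaw=None if head is None else -np.radians((head-h0+180)%360-180)
    print("shift",d.round(4),"yaw",yaw,"head",h0.round(2),"tilt",R[:,2].round(4),"tcp",s["eef_pos"].round(1),"t",s["t"])
E
python3 - <<'E'
from h import *
c=arm.get_calibration("wrist");o,d=ray(c,c["cx"],c["cy"]);s=arm.get_state()
R=cv2.Rodrigues(s["orientation"])[0]
print("cam in tool",R.T@(o-s["eef_pos"]),"axis",R.T@d)
to([443,178,280],78)
E
```

```text
cam in tool [  84.69921657   -0.31168202 -142.6068675 ] axis [-3.27541730e-01 -7.53665867e-04  9.44836413e-01]
shift [ 0.4764 -0.5563 -0.0486] yaw -1.0455895412371348 head 18.09 tilt [-5.0e-04  1.4e-03 -1.0e+00] tcp [ 162.9 -498.7  230.6] t 0.1
```

Emit:
{"name": "move_arm", "arguments": {
  "plan": [
    [1,[0.476,-0.556,0.01],-1.045],
    [1,[0.476,-0.556,0.01],-1.045],
    [1,[0.476,-0.556,0.01],-1.045],
    [1,[0.476,-0.556,0.01],-1.045],
    [1,[0.476,-0.556,0.01],-1.045],
    [1,[0.476,-0.556,0.01],-1.045],
    [1,[0.476,-0.556,0.01],-1.045],
    [1,[0.476,-0.556,0.01],-1.045],
    [1,[0.476,-0.556,0.01],-1.045],
    [1,[0.476,-0.556,0.01],-1.045],
    [1,[0.476,-0.556,0.01],-1.045],
    [1,[0.476,-0.556,0.01],-1.045],
    [1,[0.476,-0.556,0.01],-1.045],
    [1,[0.476,-0.556,0.01],-1.045],
    [1,[0.476,-0.556,0.01],-1.045]
  ]
}}

```text
t: 1.98
eef_pos: [442.5, 176.3, 221.4]
orientation: [2.443, 1.975, -0.0]
ft_force: [-0.3, -0.3, 0.3]
grip_width: 85.1
gripper_force: 0.0
```

```bash
python3 - <<'E'
from h import *
c=arm.get_calibration("wrist");a=arm.grab_frame("wrist");cv2.imwrite("pics/w1.png",a);np.save("w1.npy",c,allow_pickle=True)
to([443,178,280],78)
t=arm.grab_frame("top");cv2.imwrite("pics/t2.png",cv2.resize(t[140:280,270:400],None,fx=4.5,fy=4.5,interpolation=cv2.INTER_CUBIC))
hsv=cv2.cvtColor(a,cv2.COLOR_BGR2HSV)
m=((hsv[...,1]<75)&(hsv[...,2]>95)).astype(np.uint8)*255
cs,_=cv2.findContours(m,cv2.RETR_EXTERNAL,cv2.CHAIN_APPROX_NONE)
for k in cs:
    A=cv2.contourArea(k)
    if A<1500: continue
    P=np.array([onz(c,u,v,50)[:2] for u,v in k[:,0]])
    r=cv2.minAreaRect(P.astype(np.float32))
    print(cv2.boundingRect(k),A,np.round(r[1]),np.round(cv2.boxPoints(r)).tolist())
E
```

```text
shift [ 0.0018  0.0001 -0.0585] yaw -0.0020847514531628455 head 77.88 tilt [ 3.e-04  0.e+00 -1.e+00] tcp [442.6 176.3 221.5] t 2.025
(460, 154, 52, 175) 6406.5 [ 63. 293.] [[687.0, 130.0], [716.0, -162.0], [778.0, -156.0], [750.0, 136.0]]
(228, 90, 53, 154) 5833.5 [195.  62.] [[389.0, 81.0], [450.0, 68.0], [493.0, 258.0], [432.0, 272.0]]
(356, 44, 56, 134) 5512.0 [ 59. 149.] [[574.0, 279.0], [575.0, 130.0], [633.0, 130.0], [633.0, 279.0]]
```

View pics/w1.png

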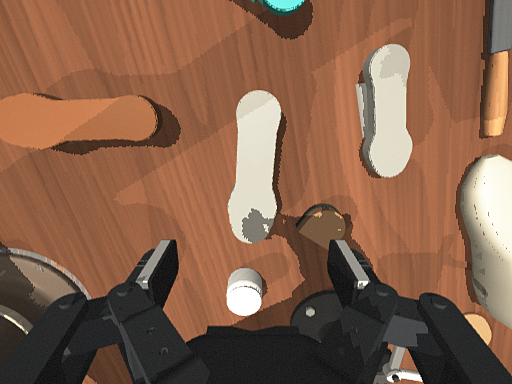

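View pics/t2.png

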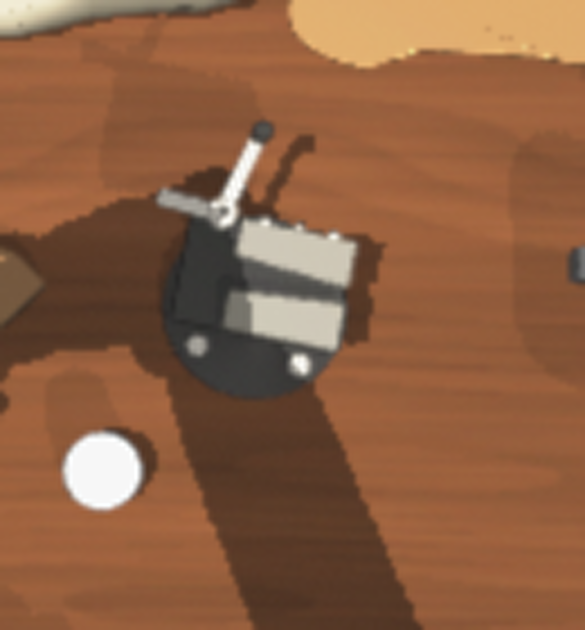

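The wrist view shows the larger form upright, with its heel at (258,95) and toe at (248,238), clear all round. The enlarged top crop shows the wall corners at (243,225), (357,240), (222,327) and (336,350), the pivot at (223,213), and the knob at (262,130).

```bash
python3 - <<'E'
from h import *
c=arm.get_calibration("wrist");a=cv2.imread("pics/w1.png")
hsv=cv2.cvtColor(a,cv2.COLOR_BGR2HSV)
m=((hsv[...,1]<75)&(hsv[...,2]>95)).astype(np.uint8)
L=[];Rr=[]
for v in range(124,176,2):
    x=np.where(m[v,225:290])[0]+225
    L.append(onz(c,x[0],v,50)[:2]);Rr.append(onz(c,x[-1]+1,v,50)[:2])
L=np.array(L);Rr=np.array(Rr)
def fit(P):
    vx,vy,x,y=cv2.fitLine(P.astype(np.float32),cv2.DIST_HUBER,0,.01,.01).ravel()
    if vy>0:vx,vy=-vx,-vy
    return np.array([vx,vy]),np.array([x,y])
for P in(L,Rr): d,p=fit(P);print("head",np.degrees(np.arctan2(d[1],d[0])),p)
d,p=fit((L+Rr)/2);n=np.array([-d[1],d[0]])
print("mid head",np.degrees(np.arctan2(d[1],d[0])),p,"width",abs((L-Rr)@n).round(1))
k=[k for k in cv2.findContours(m,0,1)[0] if cv2.boundingRect(k)[0] in range(215,240) and cv2.contourArea(k)>2000][0]
Q=np.array([onz(c,u,v,50)[:2] for u,v in k[:,0]]);s=(Q-p)@d
print("ext",s.min(),s.max(),"waist",p+d*(s.min()+86),p+d*(s.max()-110))
ct=arm.get_calibration("top")
f=lambda u,v,z:onz(ct,270+u/4.5,140+v/4.5,z)
A,B,C,D=[f(*q,132.5)[:2] for q in[(243,225),(357,240),(222,327),(336,350)]]
M=(A+C)/2;N=(B+D)/2;x=(N-M)/np.linalg.norm(N-M)
print("len",np.linalg.norm(N-M),"w",np.linalg.norm(A-C),np.linalg.norm(B-D),"head",np.degrees(np.arctan2(x[1],x[0])),"way",M+35*x, N-44*x)
print("pivot",f(223,213,130),"knob",f(262,130,164))
E
```

```text
head -105.83953 [427.544  196.1037]
head -106.30408 [474.66248 193.40086]
mid head -105.883896 [454.0139  204.91704] width [48.7 47.7 46.6 46.7 45.7 45.8 45.9 46.  44.9 45.1 46.4 46.5 46.6 45.5
 45.6 45.7 45.8 46.  46.1 45.  45.1 45.2 46.5 46.7 46.8 45.7]
ext -60.519056724251584 135.0054380890431 waist [447.04003461 180.40900098] [447.17017509 180.86635056]
len 79.28197144591586 w 72.91529903974627 78.29878831311011 head -98.57649917147013 way [ 511.72373024 -141.53708754] [ 511.6816799  -141.81590588]
pivot [ 561.31527856 -100.93489688  130.        ] knob [ 612.77076381 -122.88075103  164.        ]
```

```bash
python3 -c "
from h import *
to([503,-195,245],81.4)"
```

```text
shift [-0.3504  0.137  -0.0234] yaw -0.06147618644340912 head 77.88 tilt [ 5.e-04  1.e-04 -1.e+00] tcp [442.6 176.3 221.6] t 2.075
```

Emit:
{"name": "move_arm", "arguments": {
  "plan": [
    [1,[-0.35,0.137,-0.023],-0.061],
    [1,[-0.35,0.137,-0.023],-0.061],
    [1,[-0.35,0.137,-0.023],-0.061],
    [1,[-0.35,0.137,-0.023],-0.061],
    [1,[-0.35,0.137,-0.023],-0.061],
    [1,[-0.35,0.137,-0.023],-0.061],
    [1,[-0.35,0.137,-0.023],-0.061],
    [1,[-0.35,0.137,-0.023],-0.061],
    [1,[-0.35,0.137,-0.023],-0.061]
  ]
}}

```text
t: 3.2
eef_pos: [503.5, -192.6, 244.5]
orientation: [-2.38, -2.051, -0.0]
ft_force: [0.8, 0.6, -0.2]
grip_width: 85.4
gripper_force: 0.0
```

```bash
python3 - <<'E'
from h import *
c=arm.get_calibration("wrist");a=arm.grab_frame("wrist");cv2.imwrite("pics/w2.png",a)
np.save("w2.npy",c,allow_pickle=True)
q=proj(c,[[511.7,-141.6,132.5]])[0];print(q)
to([503,-195,245],81.4)
x0,y0=int(q[0]-100),max(0,int(q[1]-75));print(x0,y0)
cv2.imwrite("pics/w2c.png",cv2.resize(a[y0:y0+150,x0:x0+200],None,fx=4,fy=4,interpolation=cv2.INTER_CUBIC))
E
```

```text
[253.13231983 132.43581897]
shift [-0.0027 -0.0002 -0.0004] yaw 0.0027290658311244524 head 81.56 tilt [ 2.e-04  1.e-04 -1.e+00] tcp [ 503.6 -192.4  244.6] t 3.25
153 57
```

View pics/w2c.png

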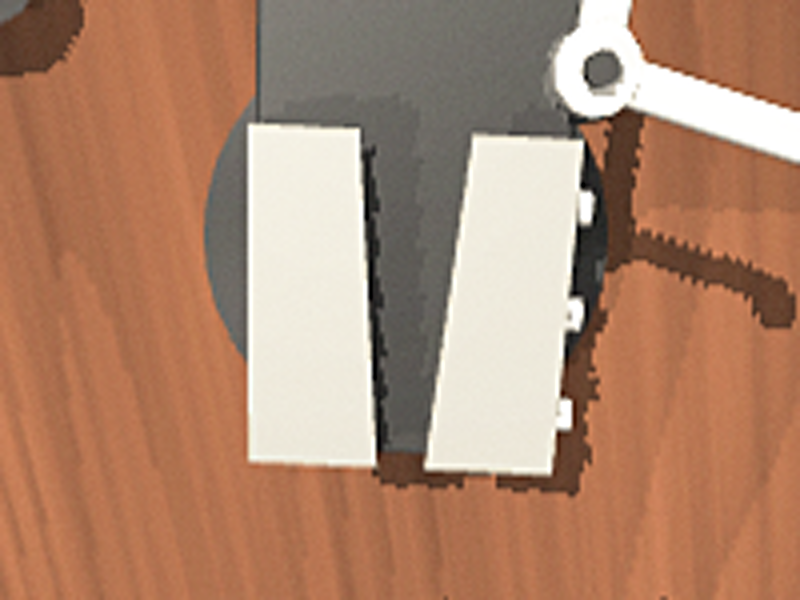

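The crop shows the way squarely. The left wall's inner edge runs (360,128) to (377,466) and the gib's runs (473,135) to (426,469). The pivot is at (603,70) and the bare lip lies above the mouth.

```bash
python3 - <<'E'
from h import *
c=np.load("w2.npy",allow_pickle=True).item()
f=lambda u,v,z:onz(c,153+(u+.5)/4-.5,57+(v+.5)/4-.5,z)[:2]
LO,LI,LIe,LOe,GI,GO,GOe,GIe=[f(*q,132.5) for q in[(248,124),(360,128),(377,466),(248,461),(473,135),(583,140),(552,474),(426,469)]]
ang=lambda a,b:np.degrees(np.arctan2(*(b-a)[::-1]))
print("heads: LO",ang(LO,LOe),"LI",ang(LI,LIe),"GI",ang(GI,GIe),"GO",ang(GO,GOe))
print("gap mouth",np.linalg.norm(LI-GI),"end",np.linalg.norm(LIe-GIe),"wall len",np.linalg.norm(LI-LIe),np.linalg.norm(GI-GIe))
M=(LI+GI)/2;N=(LIe+GIe)/2;print("axis head",ang(M,N),"mouth",M,"end",N)
x=(N-M)/np.linalg.norm(N-M);print("way",M+35*x,N-44*x)
print("cross edges",ang(LO,GO)-90,ang(LOe,GOe)-90)
p=f(603,70,132);print("pivot",p)
print("lip left edge",ang(f(257,0,120),f(257,118,120)))
to([447+2*.28,180.6,40],74)
E
```

```text
heads: LO -101.19638934195382 LI -96.14364156136809 GI -105.75877637466272 GO -100.91965594185616
gap mouth 25.59382904933626 end 12.296863338106236 wall len 79.3976644802333 79.25427633368523
axis head -100.94685370745724 mouth [ 520.596472   -104.16060175] end [ 505.5855966  -181.76913086]
way [ 513.95002878 -138.52373304] [ 513.94112522 -138.5697658 ]
cross edges -101.08868621866982 -101.05687953259985
pivot [563.46539558 -97.58744661]
lip left edge -101.03740436795488
shift [ 0.3607 -0.1103  0.2046] yaw 0.13188343047870443 head 81.56 tilt [ 2.e-04  1.e-04 -1.e+00] tcp [ 503.6 -192.4  244.6] t 3.25
```

Emit:
{"name": "move_arm", "arguments": {
  "plan": [
    [1,[0.361,-0.11,0.0],0.132],
    [1,[0.361,-0.11,0.0],0.132],
    [1,[0.361,-0.11,0.0],0.132],
    [1,[0.361,-0.11,0.0],0.132],
    [1,[0.361,-0.11,0.03],0.132],
    [1,[0.361,-0.11,0.06],0.132],
    [1,[0.361,-0.11,0.09],0.132],
    [1,[0.361,-0.11,0.115],0.132],
    [1,[0.361,-0.11,0.135],0.132],
    [1,[0.361,-0.11,0.135],0.132]
  ]
}}

```text
t: 4.5
eef_pos: [446.8, 180.2, 108.2]
orientation: [-2.508, -1.891, 0.004]
ft_force: [0.6, 0.0, 0.5]
grip_width: 85.5
gripper_force: 0.0
```

```bash
python3 - <<'E'
from h import *
to([447,180.6,23],74.1)
E
```

```text
shift [0.0005 0.0003 0.0852] yaw -0.0013372595077092648 head 74.02 tilt [-2.6e-03 -9.0e-04 -1.0e+00] tcp [446.8 180.2 108.2] t 4.5
```

Emit:
{"name": "move_arm", "arguments": {
  "plan": [
    [1,[0,0,0.045],0],
    [1,[0,0,0.075],0],
    [1,[0,0,0.086],0],
    [1,[0,0,0.086],0],
    [0,[0,0,0.086],0],
    [0,[0,0,0.086],0],
    [0,[0,0,0.086],0],
    [0,[0,0,0.086],0],
    [0,[0,0,0.086],0],
    [0,[0,0,0.086],0],
    [0,[0,0,0.086],0]
  ],
  "grip_force": 60
}}

```text
t: 5.88
eef_pos: [449.4, 180.1, 24.6]
orientation: [2.511, 1.888, 0.003]
ft_force: [-2.5, 1.2, 5.6]
grip_width: 45.5
gripper_force: 60.5
```

Emit:
{"name": "move_arm", "arguments": {
  "plan": [
    [0,[0,0,-0.03],0],
    [0,[0,0,-0.07],0],
    [0,[0,0,-0.12],0],
    [0,[0,0,-0.155],0],
    [0,[0,0,-0.155],0],
    [0,[0,0,-0.155],0]
  ]
}}

```text
t: 6.62
eef_pos: [447.9, 179.5, 176.6]
orientation: [-2.51, -1.888, 0.004]
ft_force: [-1.0, 0.2, -5.2]
grip_width: 44.7
gripper_force: 63.9
```

```bash
python3 - <<'E'
from h import *
to([534.1,-35.4,180],78.95)
s=arm.get_state();print(s["ft_force"],s["ft_torque"])
a=arm.grab_frame("wrist");cv2.imwrite("pics/w3.png",a)
E
```

```text
shift [-0.1825  0.1424 -0.0035] yaw -0.08823620119987786 head 73.89 tilt [-2.2e-03 -8.0e-04 -1.0e+00] tcp [447.9 179.5 176.6] t 6.625
[-0.95771182  0.21008898 -5.17544718] [ 0.04769427 -0.01941499 -0.03710998]
```

View pics/w3.png

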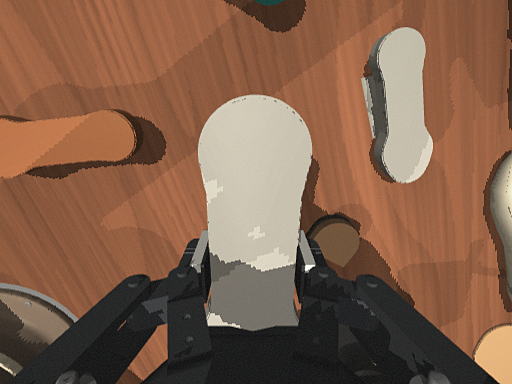

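The form is held centred in the fingers, with its heel end at (254,95).

```bash
python3 - <<'E'
from h import *
c=arm.get_calibration("wrist");s=arm.get_state();R=cv2.Rodrigues(s["orientation"])[0]
for u,v in[(254,95),(199,150),(312,150)]:
    P=onz(c,u,v,s["eef_pos"][2]+25.4);print((R.T@(P-s["eef_pos"])).round(1))
E
```

```text
[ 85.    0.6 -25.6]
[ 61.8 -24.  -25.5]
[ 61.8  26.6 -25.6]
```

Emit:
{"name": "move_arm", "arguments": {
  "plan": [
    [0,[0,0,-0.01],0],
    [0,[-0.05,0.04,-0.01],-0.03],
    [0,[-0.1,0.08,-0.01],-0.06],
    [0,[-0.1825,0.1425,-0.01],-0.088],
    [0,[-0.1825,0.1425,-0.01],-0.088],
    [0,[-0.1825,0.1425,-0.01],-0.088],
    [0,[-0.1825,0.1425,-0.01],-0.088],
    [0,[-0.1825,0.1425,-0.01],-0.088],
    [0,[-0.1825,0.1425,-0.01],-0.088]
  ]
}}

```text
t: 7.8
eef_pos: [534.7, -34.1, 188.4]
orientation: [-2.423, -1.999, -0.0]
ft_force: [0.0, 0.0, -5.7]
grip_width: 44.8
gripper_force: 64.0
```

```bash
python3 - <<'E'
from h import *
to([534.1,-35.4,150],78.95)
s=arm.get_state();print(s["ft_force"],s["ft_torque"])
E
```

```text
shift [-0.0014 -0.0004  0.0384] yaw 0.0015444188547146887 head 79.04 tilt [ 0.e+00  1.e-04 -1.e+00] tcp [534.7 -34.1 188.4] t 7.8
[ 0.01655539  0.02955718 -5.72958295] [ 0.17080324  0.02313361 -0.0051487 ]
```

```bash
python3 - <<'E'
from h import *
to([530.9,-52.1,147],78.95)
E
```

```text
shift [-0.0184 -0.0003  0.0414] yaw 0.0015444188547146887 head 79.04 tilt [ 0.e+00  1.e-04 -1.e+00] tcp [534.7 -34.1 188.4] t 7.8
```

Emit:
{"name": "move_arm", "arguments": {
  "plan": [
    [0,[-0.0185,0,0.01],0.0015],
    [0,[-0.0185,0,0.03],0.0015],
    [0,[-0.0185,0,0.038],0.0015],
    [0,[-0.0185,0,0.04],0.0015],
    [0,[-0.0185,0,0.041],0.0015],
    [0,[-0.0185,0,0.042],0.0015],
    [0,[-0.0185,0,0.042],0.0015]
  ]
}}

```text
t: 8.68
eef_pos: [531.6, -53.2, 146.6]
orientation: [2.426, 1.995, 0.001]
ft_force: [0.2, 0.1, -4.9]
grip_width: 44.9
gripper_force: 63.8
```

```bash
python3 - <<'E'
from h import *
to([530.9,-52.1,147],78.95)
E
```

```text
shift [ 0.001  -0.0009 -0.0004] yaw -0.0015371874925877238 head 78.86 tilt [ 6.e-04 -1.e-04 -1.e+00] tcp [531.6 -53.2 146.6] t 8.675
```

Emit:
{"name": "move_arm", "arguments": {
  "plan": [
    [0,[0,-0.0005,0.001],0],
    [0,[0,-0.0009,0.0015],0],
    [0,[0,-0.0009,0.002],0],
    [0,[0,-0.0009,0.002],0]
  ]
}}

```text
t: 9.18
eef_pos: [530.7, -53.1, 144.8]
orientation: [2.426, 1.995, 0.001]
ft_force: [-0.5, 0.6, -0.8]
grip_width: 45.0
gripper_force: 64.5
```

Emit:
{"name": "move_arm", "arguments": {
  "plan": [
    [0,[-0.008,0,0],0],
    [0,[-0.016,0,0],0],
    [0,[-0.024,0,0],0],
    [0,[-0.032,0,0],0],
    [0,[-0.04,0,0],0],
    [0,[-0.045,0,0],0],
    [0,[-0.045,0,0],0]
  ]
}}

```text
t: 10.05
eef_pos: [522.0, -98.2, 144.7]
orientation: [2.426, 1.993, -0.001]
ft_force: [0.0, -2.3, 5.1]
grip_width: 45.0
gripper_force: 65.2
```

```bash
cat >> h.py <<'E'
W=np.array([514,-138.5,120.]);X=np.array([-.1917,-.9815,0]);Y=np.array([.9815,-.1917,0])
def wf():
    s=arm.get_state();d=s["eef_pos"]-W;f=s["ft_force"]
    print("way frame",(d@X).round(2),(d@Y).round(2),d[2].round(2),"F",(f@X).round(2),(f@Y).round(2),f[2].round(2),"Tz",s["ft_torque"].round(2),"t",s["t"])
E
python3 -c "
from h import *
wf();to(W,78.95)"
```

```text
way frame -41.06 0.09 24.72 F 2.27 0.45 5.06 Tz [-0.42  0.04 -0.05] t 10.05
shift [-0.041  -0.      0.0248] yaw -0.002508540564721562 head 78.81 tilt [ 6.0e-04 -1.6e-03 -1.0e+00] tcp [522.  -98.2 144.7] t 10.05
```

Emit:
{"name": "move_arm", "arguments": {
  "plan": [
    [0,[-0.004,0,-0.0003],0],
    [0,[-0.008,0,-0.0003],0],
    [0,[-0.012,0,-0.0003],0],
    [0,[-0.016,0,-0.0003],0],
    [0,[-0.02,0,-0.0003],0],
    [0,[-0.02,0,-0.0003],0]
  ]
}}

```text
t: 10.8
eef_pos: [517.9, -117.4, 144.7]
orientation: [2.427, 1.995, -0.001]
ft_force: [0.4, 0.0, 5.1]
grip_width: 44.9
gripper_force: 65.1
```

```bash
python3 -c "
from h import *
wf();to(W,78.95)"
```

```text
way frame -21.5 -0.18 24.74 F -0.09 0.39 5.14 Tz [ 0.05 -0.13  0.04] t 10.8
shift [-0.0215  0.0002  0.0248] yaw -0.0019611251472212566 head 78.84 tilt [ 1.e-04 -6.e-04 -1.e+00] tcp [ 517.9 -117.4  144.7] t 10.8
```

Emit:
{"name": "move_arm", "arguments": {
  "plan": [
    [0,[-0.003,0,-0.0003],0],
    [0,[-0.006,0,-0.0003],0],
    [0,[-0.009,0,-0.0003],0],
    [0,[-0.009,0,-0.0003],0],
    [0,[-0.009,0,-0.0003],0]
  ]
}}

```text
t: 11.42
eef_pos: [516.6, -126.1, 144.8]
orientation: [2.426, 1.994, -0.0]
ft_force: [4.5, -0.9, -0.7]
grip_width: 45.1
gripper_force: 64.2
```

```bash
python3 -c "
from h import *
wf()"
```

```text
way frame -12.66 0.15 24.76 F 0.03 4.57 -0.72 Tz [-0.14 -1.12  0.17] t 11.425
```

Emit:
{"name": "move_arm", "arguments": {
  "plan": [
    [0.8,[0,0,0],0],
    [0.8,[0,0,0],0],
    [0.8,[0,0,0],0],
    [0.8,[0,0,0],0],
    [0.8,[0,0,-0.03],0],
    [0.8,[0,0,-0.06],0],
    [0.8,[0,0,-0.06],0],
    [0,[0.05,0,-0.06],0],
    [0,[0.1,0,-0.06],0],
    [0,[0.12,0,-0.06],0],
    [0,[0.12,0,-0.06],0],
    [0,[0.12,0,-0.06],0],
    [0,[0.12,0,-0.04],0],
    [0,[0.12,0,-0.01],0],
    [0,[0.12,0,-0.01],0],
    [0,[0.12,0,-0.01],0]
  ]
}}

```text
t: 13.42
eef_pos: [539.6, -8.7, 155.8]
orientation: [2.427, 1.993, 0.001]
ft_force: [0.8, 0.7, 0.5]
grip_width: 0.2
gripper_force: 0.0
```

```bash
python3 -c "
from h import *
wf();to(W,78.95);print(arm.get_state()['grip_width'])
c=arm.get_calibration('wrist');a=arm.grab_frame('wrist');cv2.imwrite('pics/w4.png',a)
"
```

```text
way frame -132.29 0.28 35.85 F -0.8 0.69 0.53 Tz [ 0.04  0.02 -0.01] t 13.425
shift [-1.323e-01  1.000e-04  3.580e-02] yaw -0.002856210119348172 head 78.79 tilt [ 7.e-04 -1.e-04 -1.e+00] tcp [539.6  -8.7 155.8] t 13.425
0.16070642595394793
```

View pics/w4.png

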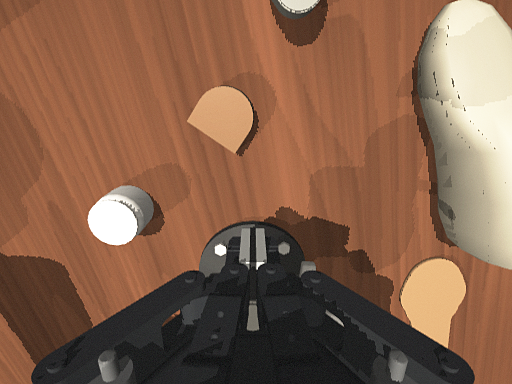

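The gripper hides the form here. The fingers are shut behind the heel, and nothing else has been disturbed.

Emit:
{"name": "move_arm", "arguments": {
  "plan": [
    [0,[-0.006,0,0.002],0],
    [0,[-0.012,0,0.002],0],
    [0,[-0.018,0,0.002],0],
    [0,[-0.021,0,0.002],0],
    [0,[-0.024,0,0.002],0],
    [0,[-0.026,0,0.002],0],
    [0,[-0.026,0,0.002],0]
  ]
}}

```text
t: 14.35
eef_pos: [534.4, -33.5, 152.9]
orientation: [2.427, 1.995, -0.0]
ft_force: [0.1, 0.5, 0.0]
grip_width: -0.2
gripper_force: 0.0
```

```bash
python3 -c "
from h import *
wf()"
```

```text
way frame -106.96 -0.12 32.86 F -0.53 0.0 0.02 Tz [ 0.03 -0.02  0.01] t 14.35
```

Emit:
{"name": "move_arm", "arguments": {
  "plan": [
    [0,[-0.001,0,0],0],
    [0,[-0.002,0,0],0],
    [0,[-0.003,0,0],0],
    [0,[-0.004,0,0],0],
    [0,[-0.004,0,0],0]
  ]
}}

```text
t: 14.98
eef_pos: [533.6, -37.5, 152.9]
orientation: [2.427, 1.995, -0.0]
ft_force: [0.5, 0.7, -0.7]
grip_width: -0.0
gripper_force: 0.4
```

```bash
python3 -c "
from h import *
wf()"
```

```text
way frame -102.9 -0.13 32.87 F -0.78 0.37 -0.67 Tz [ 0.1  -0.08  0.03] t 14.975
```

Emit:
{"name": "move_arm", "arguments": {
  "plan": [
    [0,[-0.001,0,0],0],
    [0,[-0.002,0,0],0],
    [0,[-0.003,0,0],0],
    [0,[-0.003,0,0],0]
  ]
}}

```text
t: 15.48
eef_pos: [533.0, -40.5, 152.9]
orientation: [2.427, 1.995, -0.0]
ft_force: [0.6, 0.9, 0.5]
grip_width: -0.2
gripper_force: 0.3
```

```bash
python3 -c "
from h import *
wf()"
```

```text
way frame -99.87 -0.12 32.88 F -0.96 0.4 0.46 Tz [ 0.15 -0.05  0.  ] t 15.475
```

Emit:
{"name": "move_arm", "arguments": {
  "plan": [
    [0,[-0.0005,0,0],0],
    [0,[-0.001,0,0],0],
    [0,[-0.0015,0,0],0],
    [0,[-0.002,0,0],0],
    [0,[-0.002,0,0],0]
  ]
}}

```text
t: 16.1
eef_pos: [532.8, -42.3, 153.0]
orientation: [2.427, 1.995, 0.0]
ft_force: [1.1, 1.7, 0.3]
grip_width: 0.2
gripper_force: 0.8
```

```bash
python3 -c "
from h import *
wf()"
```

```text
way frame -98.03 -0.02 32.97 F -1.86 0.81 0.31 Tz [ 0.29 -0.18  0.03] t 16.1
```

Emit:
{"name": "move_arm", "arguments": {
  "plan": [
    [0,[-0.0005,0,0],0],
    [0,[-0.001,0,0],0],
    [0,[-0.001,0,0],0],
    [0,[-0.001,0,0],0]
  ]
}}

```text
t: 16.6
eef_pos: [532.6, -43.3, 153.0]
orientation: [2.427, 1.995, 0.0]
ft_force: [1.4, 1.6, 0.9]
grip_width: -0.1
gripper_force: 1.0
```

```bash
python3 -c "
from h import *
wf()"
```

```text
way frame -97.03 -0.03 32.95 F -1.83 1.11 0.88 Tz [ 0.38 -0.26  0.06] t 16.6
```

Emit:
{"name": "move_arm", "arguments": {
  "plan": [
    [0,[-0.0005,0,0],0],
    [0,[-0.001,0,0],0],
    [0,[-0.001,0,0],0],
    [0,[-0.001,0,0],0]
  ]
}}

```text
t: 17.1
eef_pos: [532.4, -44.0, 153.0]
orientation: [-2.426, -1.995, -0.001]
ft_force: [2.9, 4.3, 0.0]
grip_width: 0.2
gripper_force: 2.2
```

```bash
python3 -c "
from h import *
wf()"
```

```text
way frame -96.29 -0.01 32.96 F -4.72 1.99 0.02 Tz [ 0.74 -0.5   0.03] t 17.1
```

Emit:
{"name": "move_arm", "arguments": {
  "plan": [
    [0,[-0.0004,0,0],0],
    [0,[-0.0007,0,0],0],
    [0,[-0.0007,0,0],0],
    [0,[-0.0007,0,0],0]
  ]
}}

```text
t: 17.6
eef_pos: [532.5, -44.3, 153.0]
orientation: [-2.426, -1.995, -0.002]
ft_force: [3.4, 6.3, 0.8]
grip_width: -0.1
gripper_force: 3.1
```

```bash
python3 -c "
from h import *
wf()"
```

```text
way frame -95.97 0.06 32.97 F -6.8 2.16 0.75 Tz [ 1.15 -0.58  0.03] t 17.6
```

Emit:
{"name": "move_arm", "arguments": {
  "plan": [
    [0,[-0.0005,0,0],0],
    [0,[-0.001,0,0],0],
    [0,[-0.0012,0,0],0],
    [0,[-0.0012,0,0],0]
  ]
}}

```text
t: 18.1
eef_pos: [532.5, -44.7, 153.0]
orientation: [-2.424, -1.995, -0.005]
ft_force: [3.9, 8.2, -0.5]
grip_width: -0.1
gripper_force: 4.7
```

```bash
python3 -c "
from h import *
wf()"
```

```text
way frame -95.64 0.16 33.0 F -8.84 2.24 -0.52 Tz [ 1.79 -0.75  0.05] t 18.1
```

Emit:
{"name": "move_arm", "arguments": {
  "plan": [
    [0,[-0.0007,0,0],0],
    [0,[-0.0014,0,0],0],
    [0,[-0.002,0,0],0],
    [0,[-0.002,0,0],0]
  ]
}}

```text
t: 18.6
eef_pos: [532.5, -45.1, 153.1]
orientation: [-2.422, -1.995, -0.009]
ft_force: [5.0, 13.9, -0.6]
grip_width: 0.3
gripper_force: 7.6
```

```bash
python3 -c "
from h import *
wf()"
```

```text
way frame -95.2 0.29 33.07 F -14.63 2.27 -0.64 Tz [ 2.91 -1.08 -0.02] t 18.6
```

Emit:
{"name": "move_arm", "arguments": {
  "plan": [
    [0,[-0.0003,0,0],0],
    [0,[-0.0006,0,0],0],
    [0,[-0.0006,0,0],0],
    [0,[-0.0006,0,0],0]
  ]
}}

```text
t: 19.1
eef_pos: [532.5, -45.2, 153.1]
orientation: [-2.421, -1.995, -0.01]
ft_force: [5.9, 16.1, -0.0]
grip_width: -0.0
gripper_force: 8.5
```

```bash
python3 -c "
from h import *
wf()"
```

```text
way frame -95.11 0.28 33.06 F -16.93 2.66 -0.03 Tz [ 3.34 -1.17 -0.03] t 19.1
```

Emit:
{"name": "move_arm", "arguments": {
  "plan": [
    [0,[0.004,0,0],0],
    [0,[0.01,0,0],0],
    [0,[0.02,0,0],0],
    [0,[0.03,0,0],0],
    [0,[0.03,0,-0.03],0],
    [0,[0.03,0,-0.08],0],
    [0,[0.03,0,-0.08],0]
  ]
}}

```text
t: 19.98
eef_pos: [539.0, -18.9, 236.9]
orientation: [2.423, 1.993, 0.008]
ft_force: [0.4, -0.4, -0.4]
grip_width: 0.0
gripper_force: 0.0
```

```bash
python3 - <<'E'
from h import *
wf()
c=np.load("w2.npy",allow_pickle=True).item();a=cv2.imread("pics/w2.png")
K=W+X*-34.5+Y*97;q=proj(c,K+[0,0,34])[0];print(q)
x0,y0=int(q[0]-50),int(max(0,q[1]-40));print(x0,y0)
cv2.imwrite("pics/w2k.png",cv2.resize(a[y0:y0+80,x0:x0+100],None,fx=5,fy=5,interpolation=cv2.INTER_CUBIC))
to(W+X*20+Y*98+[0,0,125],78.95)
E
```

```text
way frame -122.17 1.61 116.9 F 0.35 0.53 -0.38 Tz [ 0.01 -0.03 -0.05] t 19.975
[373.569487    95.01939321]
323 55
shift [-0.142   0.0966 -0.0076] yaw -0.0013852361791540136 head 78.87 tilt [ 6.7e-03 -5.0e-04 -1.0e+00] tcp [539.  -18.9 236.9] t 19.975
```

View pics/w2k.png

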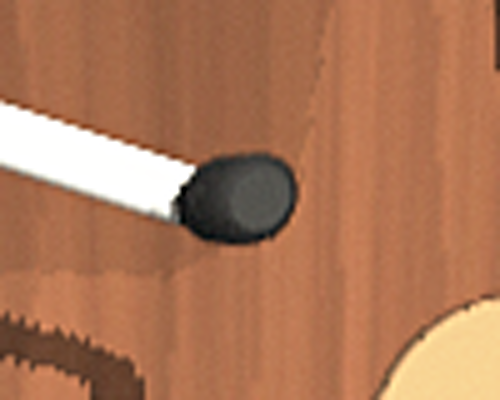

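The crop shows the knob's top face centred at (264,193), on the end of the white arm.

```bash
python3 - <<'E'
from h import *
c=np.load("w2.npy",allow_pickle=True).item()
P=onz(c,323+264.5/5-.5,55+193.5/5-.5,154);d=P-W;w=np.array([d@X,d@Y]);r=w-[-50,40]
a=np.degrees(np.arctan2(r[1],r[0]));print(P,w,"r",np.hypot(*r),"ang",a,"k",np.radians(a-80))
to(P+[0,0,30],78.95)
for th in range(70,181,10): print(th,(np.array([-50,40])+60*np.array([np.cos(np.radians(th)),np.sin(np.radians(th))])).round(1))
# form after push: heel and waist from top
t=arm.grab_frame("top");cv2.imwrite("pics/t5.png",t)
E
```

```text
[ 617.32369614 -122.01420552  154.        ] [-35.98795984  98.25188096] r 59.91342841968181 ang 76.47489225427137 k -0.06152473665051972
shift [-0.0861  0.0964  0.0535] yaw -0.0013852361791540136 head 78.87 tilt [ 6.7e-03 -5.0e-04 -1.0e+00] tcp [539.  -18.9 236.9] t 19.975
70 [-29.5  96.4]
80 [-39.6  99.1]
90 [-50. 100.]
100 [-60.4  99.1]
110 [-70.5  96.4]
120 [-80.  92.]
130 [-88.6  86. ]
140 [-96.   78.6]
150 [-102.   70.]
160 [-106.4   60.5]
170 [-109.1   50.4]
180 [-110.   40.]
```

Emit:
{"name": "move_arm", "arguments": {
  "plan": [
    [0.5,[-0.04,0.05,0],0],
    [0.5,[-0.086,0.096,0],0],
    [0.5,[-0.086,0.096,0],0],
    [0.5,[-0.086,0.096,0.03],0],
    [0.5,[-0.086,0.096,0.06],0],
    [0.5,[-0.086,0.096,0.065],0],
    [0.5,[-0.086,0.096,0.065],0]
  ],
  "grip_force": 20
}}

```text
t: 20.9
eef_pos: [614.4, -121.6, 167.9]
orientation: [-2.426, -1.995, 0.001]
ft_force: [0.2, -1.0, 0.2]
grip_width: 42.8
gripper_force: 0.0
```

```bash
python3 - <<'E'
from h import *
wf();to([617.3,-122,131],78.95);print(arm.get_state()["grip_width"])
E
```

```text
way frame -35.79 95.3 47.93 F 0.95 0.36 0.17 Tz [ 0.   -0.    0.03] t 20.9
shift [0.0002 0.003  0.0369] yaw -0.0012055527237180529 head 78.88 tilt [-8.e-04  2.e-04 -1.e+00] tcp [ 614.4 -121.6  167.9] t 20.9
42.809028129402044
```

Emit:
{"name": "move_arm", "arguments": {
  "plan": [
    [0.5,[0,0.003,0.015],0],
    [0.5,[0,0.003,0.03],0],
    [0.5,[0,0.003,0.035],0],
    [0.5,[0,0.003,0.035],0],
    [0,[0,0.003,0.035],0],
    [0,[0,0.003,0.035],0],
    [0,[0,0.003,0.035],0],
    [0,[0,0.003,0.035],0],
    [0,[0,0.003,0.035],0]
  ],
  "grip_force": 20
}}

```text
t: 22.02
eef_pos: [617.1, -122.4, 133.5]
orientation: [-2.426, -1.995, 0.0]
ft_force: [-5.2, 1.5, 3.1]
grip_width: 13.1
gripper_force: 20.7
```

```bash
python3 - <<'E'
from h import *
wf();s=arm.get_state();print(s["grip_width"],s["gripper_force"])
d=s["eef_pos"]-W;p0=np.array([d@X,d@Y])
r=p0-[-50,40];a0=np.degrees(np.arctan2(r[1],r[0]));print(a0,np.hypot(*r))
for th in list(np.arange(82,172,6))+[171]:
    p=np.array([-50,40])+60*np.array([np.cos(np.radians(th)),np.sin(np.radians(th))])-p0
    print(th,[round(-p[0]/1e3,4),round(p[1]/1e3,4)])   # tool x=-X, tool y=+Y
E
```

```text
way frame -35.55 98.14 13.45 F -0.49 -5.41 3.1 Tz [ 0.37  1.02 -0.02] t 22.025
13.074792794799789 20.735624134540558
76.04004612056113 59.90991505819234
82 [np.float64(0.0061), np.float64(0.0013)]
88 [np.float64(0.0124), np.float64(0.0018)]
94 [np.float64(0.0186), np.float64(0.0017)]
100 [np.float64(0.0249), np.float64(0.0009)]
106 [np.float64(0.031), np.float64(-0.0005)]
112 [np.float64(0.0369), np.float64(-0.0025)]
118 [np.float64(0.0426), np.float64(-0.0052)]
124 [np.float64(0.048), np.float64(-0.0084)]
130 [np.float64(0.053), np.float64(-0.0122)]
136 [np.float64(0.0576), np.float64(-0.0165)]
142 [np.float64(0.0617), np.float64(-0.0212)]
148 [np.float64(0.0653), np.float64(-0.0263)]
154 [np.float64(0.0684), np.float64(-0.0318)]
160 [np.float64(0.0708), np.float64(-0.0376)]
166 [np.float64(0.0727), np.float64(-0.0436)]
171 [np.float64(0.0737), np.float64(-0.0488)]
```

Emit:
{"name": "move_arm", "arguments": {
  "plan": [
    [0,[0.006,0.001,0],0],
    [0,[0.0125,0.002,0],0],
    [0,[0.0185,0.0015,0],0],
    [0,[0.025,0.001,0],0],
    [0,[0.031,-0.0005,0],0],
    [0,[0.037,-0.0025,0],0],
    [0,[0.0425,-0.005,0],0],
    [0,[0.048,-0.0085,0],0],
    [0,[0.053,-0.012,0],0],
    [0,[0.053,-0.012,0],0]
  ]
}}

```text
t: 23.28
eef_pos: [617.1, -67.2, 133.4]
orientation: [2.425, 1.996, 0.004]
ft_force: [4.1, 2.7, 3.0]
grip_width: 13.1
gripper_force: 20.8
```

```bash
cat > k.py <<'E'
from h import *
wf();s=arm.get_state();print(s["grip_width"],s["gripper_force"])
d=s["eef_pos"]-W;p0=np.array([d@X,d@Y])
r=p0-[-50,40];print(np.degrees(np.arctan2(r[1],r[0])),np.hypot(*r))
for th in (136,142,148,154,160,166,171):
    p=np.array([-50,40])+60*np.array([np.cos(np.radians(th)),np.sin(np.radians(th))])-p0
    print(th,-p[0].round(1),p[1].round(1))
E
python3 k.py
```

```text
way frame -89.71 87.55 13.39 F -3.4 3.56 2.95 Tz [ 0.29 -0.84  0.08] t 23.275
13.076191052224198 20.751489400863647
129.8699598835929 61.94868935573948
136 3.4 -5.9
142 7.6 -10.6
148 11.2 -15.8
154 14.2 -21.2
160 16.7 -27.0
166 18.5 -33.0
171 19.5 -38.2
```

Emit:
{"name": "move_arm", "arguments": {
  "plan": [
    [0,[0.0035,-0.006,0],0],
    [0,[0.0075,-0.0105,0],0],
    [0,[0.011,-0.016,0],0],
    [0,[0.014,-0.021,0],0],
    [0,[0.0165,-0.027,0],0],
    [0,[0.0185,-0.033,0],0],
    [0,[0.0195,-0.038,0],0],
    [0,[0.0195,-0.038,0],0],
    [0,[0.0195,-0.038,0],0]
  ]
}}

```text
t: 24.4
eef_pos: [584.6, -38.6, 133.5]
orientation: [-2.422, -1.996, -0.012]
ft_force: [7.5, 9.7, 2.6]
grip_width: 13.0
gripper_force: 20.8
```

```bash
python3 k.py
```

```text
way frame -111.55 50.18 13.54 F -10.99 5.51 2.65 Tz [ 1.99 -1.53  0.07] t 24.4
13.016341099666548 20.76578378677368
170.6107300646778 62.38326815051367
136 -18.4 31.5
142 -14.3 26.8
148 -10.7 21.6
154 -7.6 16.1
160 -5.2 10.3
166 -3.3 4.3
171 -2.3 -0.8
```

Emit:
{"name": "move_arm", "arguments": {
  "plan": [
    [0,[-0.002,-0.001,0],0],
    [0,[-0.002,-0.002,0],0],
    [0,[-0.002,-0.002,0],0],
    [0,[-0.002,-0.001,0],0],
    [0.4,[-0.002,-0.001,0],0],
    [0.4,[-0.002,-0.001,0],0],
    [0.4,[-0.002,-0.001,0],0],
    [0.4,[-0.002,-0.001,-0.03],0],
    [0.4,[-0.002,-0.001,-0.08],0],
    [0.4,[0.03,0.0,-0.12],0],
    [0.4,[0.08,0.06,-0.13],0],
    [0.4,[0.08,0.06,-0.13],0],
    [0.4,[0.08,0.06,-0.13],0]
  ]
}}

```text
t: 26.02
eef_pos: [657.6, 25.4, 261.7]
orientation: [-2.425, -1.995, 0.002]
ft_force: [-0.3, -0.1, -0.0]
grip_width: 34.3
gripper_force: 0.0
```

```bash
python3 - <<'E'
from h import *
wf()
t=arm.grab_frame("top");c=arm.get_calibration("top")
cv2.imwrite("pics/t6.png",cv2.resize(t[140:260,220:380],None,fx=5,fy=5,interpolation=cv2.INTER_CUBIC))
P=W+X*-109+Y*50.4+[0,0,34]
print("knob exp",(proj(c,P)[0]-[220,140])*5)
for x in(-86,110): print(x,(proj(c,W+X*x+[0,0,50])[0]-[220,140])*5)
E
```

```text
way frame -188.37 109.49 141.72 F 0.11 -0.24 -0.05 Tz [-0.    0.03 -0.01] t 26.025
knob exp [405.98759646 190.97451207]
-86 [429.75721729 273.43935321]
110 [750.79604954 340.84176722]
```

View pics/t6.png

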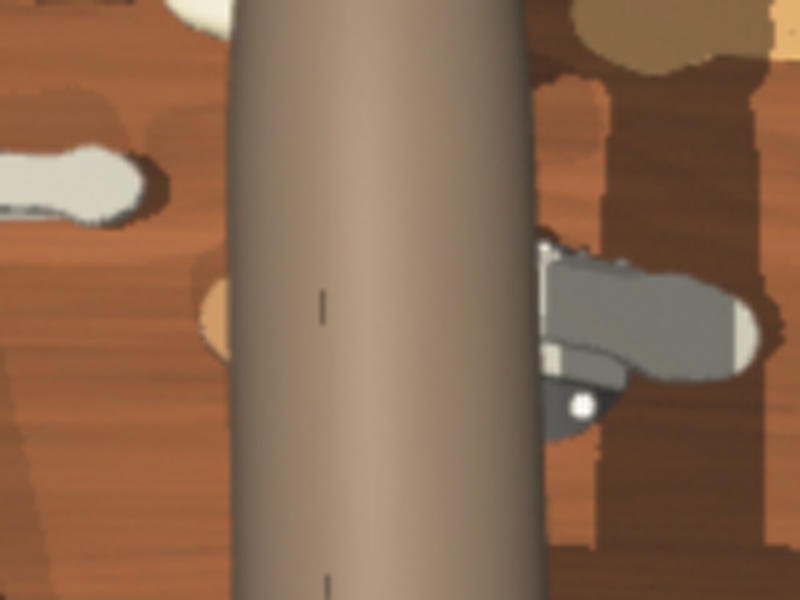

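The arm hides the keeper in this view. The form's toe shows at (760,338), which is home. I'll move aside and take one wrist look at the keeper.

Emit:
{"name": "move_arm", "arguments": {
  "plan": [
    [0.4,[-0.05,0,0],0],
    [0.4,[-0.1,0.005,0],0],
    [0.4,[-0.128,0.01,0],0],
    [0.4,[-0.128,0.01,0],0],
    [0.4,[-0.128,0.01,0],0]
  ]
}}

```text
t: 26.7
eef_pos: [641.3, -102.7, 263.2]
orientation: [-2.427, -1.994, -0.0]
ft_force: [0.1, -0.6, -0.5]
grip_width: 33.8
gripper_force: 0.0
```

```bash
python3 - <<'E'
from h import *
wf()
c=arm.get_calibration("wrist");t=arm.grab_frame("wrist")
np.save("w7.npy",c,allow_pickle=True)
cv2.imwrite("pics/w7.png",cv2.resize(t,(800,600),interpolation=cv2.INTER_CUBIC))
s=800/512
print("knob exp",proj(c,W+X*-109+Y*50.4+[0,0,34])[0]*s,"heel exp x=0",proj(c,W+X*-86+[0,0,50])[0]*s, "pivot",proj(c,W+X*-50+Y*40+[0,0,12])[0]*s)
E
```

```text
way frame -59.57 118.07 143.16 F 0.52 0.23 -0.52 Tz [0.01 0.03 0.03] t 26.7
knob exp [282.5149326  211.58153215] heel exp x=0 [193.17971011 255.31470919] pivot [283.472608   291.99922601]
```

View pics/w7.png

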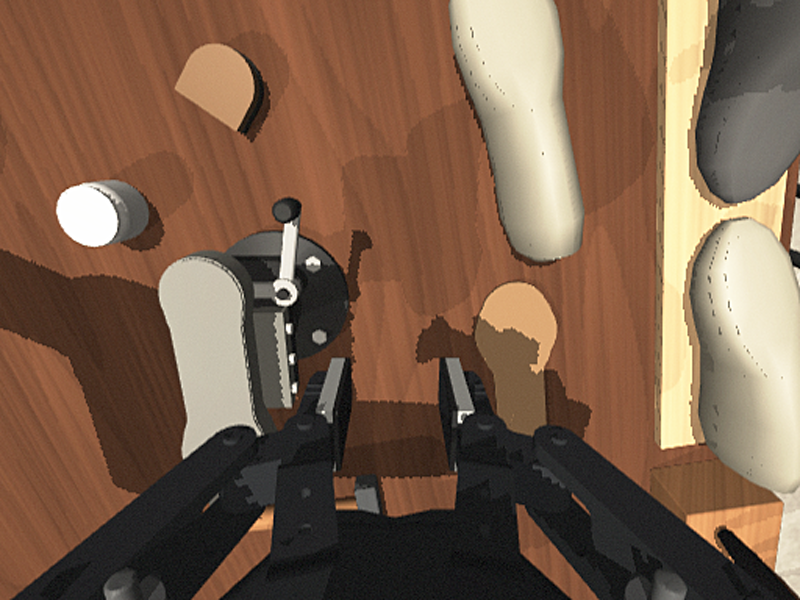

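The view shows the knob at (287,210), about where the shut position projects, and the arm laid across the mouth. The form is in the way with its heel at (203,256). I'll measure the form's heading and the knob angle from this frame.

```bash
python3 - <<'E'
from h import *
c=np.load("w7.npy",allow_pickle=True).item();a=cv2.resize(cv2.imread("pics/w7.png"),(512,384),interpolation=cv2.INTER_AREA)
hsv=cv2.cvtColor(a,cv2.COLOR_BGR2HSV)
m=((hsv[...,1]<60)&(hsv[...,2]>105)).astype(np.uint8)
L=[];R=[]
for v in range(166,262,4):
    x=np.where(m[v,95:165])[0]+95
    p,q=[((onz(c,u,v,170)-W)@np.array([X,Y]).T) for u in(x[0],x[-1]+1)]
    L.append(p);R.append(q);print(v,x[0],x[-1],p.round(1),q.round(1))
g=hsv[120:150,170:200,2];d=(g<75).astype(np.uint8)
ys,xs=np.where(d);print("dark blob",xs.min()+170,xs.max()+170,ys.min()+120,ys.max()+120)
for k in(1.35,1.45,1.57):
    th=np.radians(80)+k;C=W+X*(-50+60*np.cos(th))+Y*(40+60*np.sin(th))
    P=[C+7.5*(X*np.cos(f)+Y*np.sin(f))+[0,0,z] for f in np.linspace(0,6.28,40) for z in(4,34)]
    q=proj(c,P);print(k,q.min(0),q.max(0))
E
```

```text
166 114 136 [-83.6  -9.3] [-83.5  11.9]
170 108 143 [-79.8 -15.5] [-79.7  17.8]
174 105 148 [-76. -19.] [-75.8  21.9]
178 103 151 [-72.1 -21.5] [-71.9  24.2]
182 102 164 [-68.2 -23.2] [-68.   35.9]
186 101 164 [-64.2 -24.9] [-64.   35.5]
190 102 155 [-60.2 -24.7] [-60.   26.5]
194 103 154 [-56.1 -24.5] [-56.  25.]
198 104 154 [-52.  -24.4] [-51.9  24.5]
202 106 155 [-47.9 -23.2] [-47.8  25. ]
206 107 155 [-43.7 -23. ] [-43.6  24.5]
210 109 155 [-39.5 -21.8] [-39.4  24. ]
214 109 154 [-35.2 -22.6] [-35.1  22.5]
218 110 156 [-30.9 -22.4] [-30.8  23.9]
222 111 155 [-26.5 -22.2] [-26.4  22.4]
226 112 157 [-22.1 -22. ] [-22.   23.8]
230 113 156 [-17.7 -21.8] [-17.5  22.3]
234 113 158 [-13.1 -22.6] [-13.   23.8]
238 114 159 [ -8.6 -22.3] [-8.5 24.2]
242 115 158 [ -4.  -22.1] [-3.8 22.7]
246 116 160 [  0.7 -21.9] [ 0.8 24.2]
250 117 159 [  5.4 -21.7] [ 5.5 22.6]
254 117 161 [ 10.2 -22.5] [10.3 24.1]
258 118 161 [ 15.  -22.3] [15.1 23.5]
dark blob 170 192 126 149
1.35 [186.62286767 127.58290001] [207.54625662 147.08573509]
1.45 [180.47931194 125.62069128] [202.08469568 144.99160664]
1.57 [172.90756211 123.99934872] [195.33616296 143.26041266]
```

```bash
python3 -c "
from plant import arm
print(arm.close_job())"
```

```text
the job is handed in; nothing more can be done
None
```

The larger form is seated in the way with a steady push of about 17 N, the keeper is swung to its stop behind the key (about 1.55 rad in the last camera view), and the job was handed in at about 27 s; the hand-in gave no verdict, and I couldn't measure the force on the gib directly.

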